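# Dry run of a pantograph engraver

### The job

Give the pantograph engraver a dry run over its template: with a fingertip against the side of the black hand knob, push the stylus back to the left-hand end of the curved groove in the brass template (left as the robot sees it), then follow the groove with it all the way to the right-hand end, and leave it there. Push lightly: the knob must be neither squeezed nor lifted, so that the stylus stays down in the groove. Leave the tools, block and cup lying about as they are.

Things in the scene. Friction and masses are not known exactly. Their poses are not given: they have to be found in the camera images.
- engraver: Bench pantograph engraver, fixed: grey base 235x300x24, aluminium bars 54 to 77 above the table turning on a column at its back right (top 89), a spindle (31 across, top 118) halfway from column to knob, and at the front left a brass template (76x158, top at 34) with a curved groove 5 wide. Origin on the table, 20 mm left of the base's middle; x away from the robot, y left at yaw 0.
- stylus_tip (a point): Point of the tracer stylus, on the knob's axis, 34 above the table. It is captive in the groove and moves only along it, both ways; moving it takes 1 to 5 N at the knob at a calm pace, and it stays where it is left. Bars and spindle follow it. Solid stops at both ends of the groove.
- knob_center (a point): Centre of the upright black round knob above the stylus: 24 across, from 70 to 116 above the table (this point at 94), straight sides from 76 to 106. A bar runs from under it towards the back, top at 63; within 60 mm of the knob nothing else stands higher than 78.
- groove_left (a point): Left-hand end of the groove, 34 above the table: stylus_tip lies here when the stylus is against the left stop.
- groove_1 (a point): Point on the middle line of the groove, 1 of 5 from left to right: the groove is a smooth curve through groove_left, groove_1 to groove_5 and groove_right, in this order.
- groove_2 (a point): Point on the middle line of the groove, 2 of 5 from left to right: the groove is a smooth curve through groove_left, groove_1 to groove_5 and groove_right, in this order.
- groove_3 (a point): Point on the middle line of the groove, 3 of 5 from left to right: the groove is a smooth curve through groove_left, groove_1 to groove_5 and groove_right, in this order.
- groove_4 (a point): Point on the middle line of the groove, 4 of 5 from left to right: the groove is a smooth curve through groove_left, groove_1 to groove_5 and groove_right, in this order.
- groove_5 (a point): Point on the middle line of the groove, 5 of 5 from left to right: the groove is a smooth curve through groove_left, groove_1 to groove_5 and groove_right, in this order.
- groove_right (a point): Right-hand end of the groove, 34 above the table: stylus_tip lies here when the stylus is against the right stop. 123 mm from the left-hand end in a straight line, 131 along the groove.
- tracer (a joint): Height in m by which the knob and stylus are lifted (0 = down in the groove, at most 0.012). A spring of about 3 N holds them down.
- hex_key: loose bent hexagon key, 24x87x4, lying on the front right of the engraver's base; origin under its middle
- graver: loose hand graver with a mushroom handle, 26x105x26, lying on the engraver's base, right of the template; origin under its middle
- bench_block: loose square steel block, 62x62x20, on the table left of the engraver; origin under its middle
- mixing_cup: loose grey cup, 64x64x34, standing on the table left of the engraver; origin under its middle
- ring_clamp: loose wooden wedge clamp, 30x110x26, lying on the table far to the left; origin under its middle

How it is judged (in metres and radians):
On the way, in this order (a step that is already met when the one before it is completed fails the run):
1. the stylus stands at the left-hand end of the groove (within 6 mm) (horizontal distance between stylus_tip and groove_left below 0.006 m), for 0.1 s.
2. on the way to the right-hand end, the stylus is pushed along by fingertips that touch the knob (horizontal distance between stylus_tip and groove_right below 0.09 m and contact force between the fingers and tracer above 0.2 N), for 0.05 s.
At the end, for the whole second after the job is handed in: the stylus is within 6 mm of the right-hand end of the groove, down in the groove (lifted less than 2 mm) and at rest (horizontal distance between stylus_tip and groove_right below 0.006 m and value of joint tracer below 0.002 m and linear speed of tracer below 0.01 m/s); the robot touches nothing.
It fails at once if the stylus is lifted out of the groove (by more than 4 mm) (value of joint tracer above 0.004 m).
It fails at once if the knob is squeezed or pushed with more than 20 N (contact force between the fingers and tracer above 20 N).
It fails at once if a tool, the block or the cup is moved by more than 15 mm (distance of any of hex_key, graver, bench_block, mixing_cup, ring_clamp from where it was at the start of the episode above 0.015 m).
It also fails if it takes over 54 s, if anything falls off the work surface, if the arm or the gripper's body presses on something with over 40 N, if the wrist force passes 120 N, or if a joint passes its speed limit or range.

### The arm

A 6-joint arm with a two-finger parallel gripper is mounted at the origin on a cart in front of the work surface, level with it; the furniture and walls round the work are solid. World frame = base frame: x ahead of the robot, y to its left, z up, the work surface at z = 0. Lengths are in m, angles in degrees, forces in N, time in s.
With the tool pointing down it reaches from about 0.4 to 0.925 m from the base axis. Payload 12.5 kg.
Tool frame: the origin (TCP) lies between the finger pads; the fingertips stand manip.finger_overhang ahead of it and the grasp point (between the pads) lies 5 mm behind it (manip.finger_overhang is the distance from the TCP to the fingertips, in m); z points along the fingers, y is the line along which they close (so a half turn about z gives the same grasp; the last joint's range is limited). The gripper opens to 95 mm and grips with 3 to 60 N. Pads are 20 mm wide; open, the fingers measure 119 mm over their backs; the gripper's body (75 mm by 180 mm) begins 59 mm behind the grasp point.
Start: joints at [71.242, 28.126, 89.318, -0, 62.55, -6.05], TCP at [0.137, 0.61, 0.229] pointing down, gripper open.
Joint ranges: [-177.58, 177.58], [-47.91, 125.51], [2.72, 160], [-65.01, 245.01], [3.68, 167.84], [-153.87, 153.87]. Speed limits (degrees/s): [127.2, 127.2, 159.86, 180, 180, 180].

### API

Orientations are given as [roll, pitch, yaw] about the fixed x, y, z axes, in that order (R = Rz(yaw) Ry(pitch) Rx(roll)).
In Python, from rig import status, imaging, workorder, finder, manip gives the robot as it stands. The module is installed in compiled form; this text tells all that it offers.
- The arm moves only by the shell command python3 -m pendant 'ROWS' [FORCE]. ROWS is JSON, a list of rows, each a list of 3 entries, a list of its own where there are three numbers: the closure, from -1 (fully open) to 1 (shut), then the shift along the tool's x, y, z in m, then the turn about the tool's z in degrees. A call has exactly 5 rows; each row shifts and turns the commanded pose from where the row before left it, along the tool's axes as they then stand; what a row does not reach is not made up. A row lasts 1/12 s, in which the tool goes at most 41.7 mm and 7.16 degrees, less where a joint would pass 70% of its speed; a pose out of reach is approached as far as the arm can. A call with a gripper value outside its range is refused whole. The fingers move at their own pace and stop on an object; FORCE is the grip in N (left out, the last holds). Time passes only in rows, so rows that do not move let the fingers close, or fill a call up. It gives the time, the measured TCP pose, the force, the opening and the grip force at its end, in the units of the state.
- status.read_state(): the state, without advancing time (a new reading comes with each control period).
- imaging.snapshot(name): name is "scene" or "side" or "wrist"; returns (picture, depth): 420x560x3 uint8, blue, green, red; 420x560 float32, m along the optical axis (not along the pixel's ray), 0 where there is no reading.
- imaging.calibration(name): a dict with "camera_matrix" (3x3 intrinsics, pixels), "view" (4x4, takes a point from world to camera coordinates). Camera axes: x right, y down, z forward; pixel columns grow to the right and rows downward; lengths in m; the calibration is good to about 2 mm. The wrist camera is an equidistant fisheye: a pixel r from the principal point sees the ray r / f radians off the axis. A picture is of the moment at which its call begins: read the wrist's pose just before it. calibration takes no time and is no camera call; for the wrist camera it gives the pose at the moment of the call.
- workorder.sign_off(): hands the job in; it is judged then, once.
Trained networks look in the newest picture that a camera, given by its name, has taken for a name from the list of things; names that differ only in an ending like _2 or _b are one class to them, and where a whole thing is asked for, a point or a joint stands for the part that bears it (a point fixed in the world has none). Each returns a list of dicts, best first, with "confidence" (0 to 1); they miss things now and then, are a little off and sometimes report something else, mostly with a low value. They report only what shows in the picture. A call takes as long as a camera call.
- finder.recognise(camera, label): "location" ([column, row] in pixels, amid what is visible of it).
- finder.trace(camera, label): "region" (420x560 bool, what is visible of it) and "location" ([column, row] in pixels, amid what is visible of it).
The state is a dict: "time": time; "qpos": joint angles; "dq": joint speeds; "tau": joint torques, N m; "ee_pos": TCP position; "tool_rot": TCP orientation; "ft_force": force on the tool from outside, world axes, zero at the start; "torque": the same for the moment, N m; "grip_width": opening from 0.0 (shut) to 1.0 (fully open); "finger_force": force on a finger pad.
Only numpy, scipy, OpenCV 4.12 (cv2) and the standard library are available. Lean on these libraries where they do the work, as an engineer would, in place of code of your own. Each camera call takes 0.05 s, during which the arm holds its last target. There are 200 camera calls.

## Working session

There is one attempt and no reset: what is moved stays moved. The work goes in short steps, Python scripts to look and compute and a shell command to move; the robot and the scene stay as the last step left them, time stands still between calls to the robot, and variables do not carry over. Pictures are saved under pics/ and viewed, at most 10 in all, crops included, and the job is handed in when it is done.

```bash
mkdir -p pics; cat > h.py <<'E'
import numpy as np, cv2
from rig import status, imaging, workorder, finder, manip
def ray(cam,px):
    c=imaging.calibration(cam);K=np.array(c["camera_matrix"]);V=np.array(c["view"])
    d=np.array([(px[0]-K[0,2])/K[0,0],(px[1]-K[1,2])/K[1,1],1.0])
    R=V[:3,:3];return -R.T@V[:3,3],R.T@d
def onz(cam,px,z):
    o,d=ray(cam,px);return o+d*(z-o[2])/d[2]
E
python3 - <<'E'
from h import *
s=status.read_state();print({k:np.round(v,3).tolist() for k,v in s.items()},manip.finger_overhang)
for cam in("scene","side"):
    p,d=imaging.snapshot(cam);cv2.imwrite(f"pics/{cam}0.png",p);np.save(f"{cam}0.npy",d)
    o,dd=ray(cam,[280,210]);print(cam,o.round(3),dd.round(2))
    for n,z in [("groove_left",.034),("groove_1",.034),("groove_2",.034),("groove_3",.034),("groove_4",.034),("groove_5",.034),("groove_right",.034),("knob_center",.094),("stylus_tip",.034)]:
        for r in finder.recognise(cam,n)[:2]:
            print(cam,n,np.round(r["location"],1),round(r["confidence"],2),onz(cam,r["location"],z).round(4))
E
```

```text
{'time': 0.0, 'qpos': [71.242, 28.165, 89.35, -0.001, 62.549, -6.052], 'dq': [-0.028, -0.016, 0.045, -0.004, -0.057, -0.092], 'tau': [0.002, -61.263, -25.819, 0.069, 0.048, -0.0], 'ee_pos': [0.137, 0.609, 0.228], 'tool_rot': [-179.936, -0.006, 167.294], 'ft_force': [0.005, -0.422, -0.036], 'torque': [-0.061, 0.034, 0.018], 'finger_force': 0.0, 'grip_width': 0.996} 0.014
scene [ 0.071 -0.721  0.706] [ 0.43  0.72 -0.54]
scene groove_left [348.1 311.9] 0.61 [ 0.5322 -0.2602  0.034 ]
scene groove_1 [348.  308.9] 0.82 [ 0.5375 -0.2528  0.034 ]
scene groove_1 [242.3 247.2] 0.29 [0.4173 0.0604 0.034 ]
scene groove_2 [348.  308.9] 0.82 [ 0.5375 -0.2528  0.034 ]
scene groove_2 [242.3 247.2] 0.29 [0.4173 0.0604 0.034 ]
scene groove_3 [348.  308.9] 0.82 [ 0.5375 -0.2528  0.034 ]
scene groove_3 [242.3 247.2] 0.29 [0.4173 0.0604 0.034 ]
scene groove_4 [348.  308.9] 0.82 [ 0.5375 -0.2528  0.034 ]
scene groove_4 [242.3 247.2] 0.29 [0.4173 0.0604 0.034 ]
scene groove_5 [348.  308.9] 0.82 [ 0.5375 -0.2528  0.034 ]
scene groove_5 [242.3 247.2] 0.29 [0.4173 0.0604 0.034 ]
scene groove_right [352.1 309.4] 0.93 [ 0.545  -0.2583  0.034 ]
scene knob_center [308.8 266.1] 0.5 [ 0.496  -0.1442  0.094 ]
scene stylus_tip [311.3 266.2] 0.72 [ 0.5432 -0.0909  0.034 ]
scene stylus_tip [349.2 308.8] 0.68 [ 0.5402 -0.2538  0.034 ]
side [ 0.091 -0.628  0.654] [ 0.42  0.7  -0.58]
side groove_left [380.7 310. ] 0.57 [ 0.5406 -0.2526  0.034 ]
side groove_1 [379.5 315.9] 0.78 [ 0.5292 -0.2622  0.034 ]
side groove_2 [379.5 315.9] 0.78 [ 0.5292 -0.2622  0.034 ]
side groove_3 [379.5 315.9] 0.78 [ 0.5292 -0.2622  0.034 ]
side groove_4 [379.5 315.9] 0.78 [ 0.5292 -0.2622  0.034 ]
side groove_5 [379.5 315.9] 0.78 [ 0.5292 -0.2622  0.034 ]
side groove_right [378.6 315.1] 0.59 [ 0.5291 -0.26    0.034 ]
side knob_center [334.2 260.9] 0.52 [ 0.5018 -0.1524  0.094 ]
side stylus_tip [333.3 260.8] 0.5 [ 0.5444 -0.1002  0.034 ]
```

View pics/scene0.png

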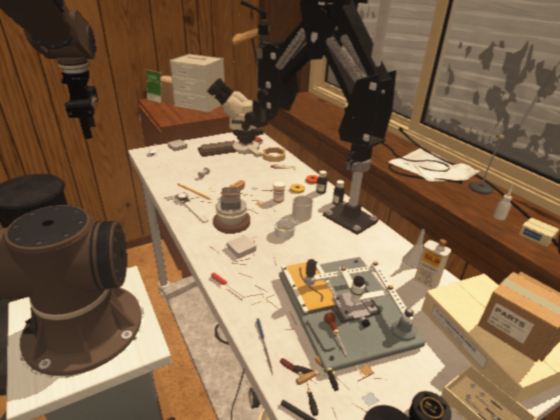

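View pics/side0.png

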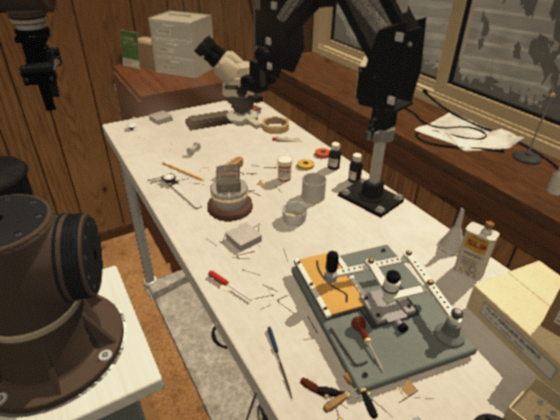

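The scene shows the engraver around (350,310) and the template around (308,287), with the knob at (311,267). Side has the template at (330,283) and the knob at (332,262). I'll check for tall obstacles along the way before bringing the wrist camera over.

```bash
python3 - <<'E'
from h import *
P=[]
for cam in("scene","side"):
    d=np.load(cam+"0.npy");v,u=np.mgrid[0:420,0:560];m=d>0
    o,_=ray(cam,[0,0]);c=imaging.calibration(cam);K=np.array(c["camera_matrix"]);R=np.array(c["view"])[:3,:3]
    D=np.stack([(u-K[0,2])/K[0,0],(v-K[1,2])/K[1,1],np.ones_like(d)],-1)[m]*d[m][:,None]
    P.append(o+D@R)
P=np.vstack(P)
print("max height (cm) grid: rows y from .8 to -.5, cols x 0.2...1.0 step .1")
for y in np.arange(.8,-.5,-.1):
    r=[]
    for x in np.arange(.1,1.1,.1):
        q=P[(abs(P[:,0]-x)<.05)&(abs(P[:,1]-y)<.05)];r.append(int(100*q[:,2].max()) if len(q) else -99)
    print(round(y,1),r)
s=imaging.calibration("wrist");V=np.array(s["view"]);R=V[:3,:3];print(s["camera_matrix"],-R.T@V[:3,3],R[2])
E
```

```text
max height (cm) grid: rows y from .8 to -.5, cols x 0.2...1.0 step .1
0.8 [-99, -86, 1, 2, 3, 3, 3, 2, 54, 54]
0.7 [24, 33, 0, 1, 3, 31, 48, 2, 16, 16]
0.6 [48, 55, 0, 1, 29, 31, 57, 2, 16, 16]
0.5 [58, 57, 0, 0, 2, 23, 57, 21, 16, 16]
0.4 [61, -85, 2, 2, 2, 2, 51, 47, 26, 27]
0.3 [61, -85, 0, 10, 10, 6, 60, 48, 26, 27]
0.2 [0, 0, 0, 11, 11, 5, 61, 61, 16, 16]
0.1 [2, 0, 0, 2, 3, 5, 61, 62, 44, 17]
0.0 [28, 0, 1, 0, 0, 0, 24, 46, 45, 18]
-0.1 [27, 0, 1, 2, 11, 4, 2, 2, 16, 17]
-0.2 [0, 0, 1, 4, 11, 11, 7, 13, 16, 17]
-0.3 [-99, -99, 3, 3, 11, 11, 7, 13, 16, 25]
-0.4 [-99, -99, 3, 3, 2, 9, 16, 16, 16, 19]
[[325.1922621    0.         278.26299377]
 [  0.         325.1922621  210.70524998]
 [  0.           0.           1.        ]] [0.06036796 0.62686408 0.38286042] [ 0.27343789 -0.06062021 -0.95997756]
```

```bash
python3 -m pendant '[[0,[-0.0268,-0.0259,0],0],[0,[-0.0268,-0.0259,0],0],[0,[-0.0268,-0.0259,0],0],[0,[-0.0268,-0.0259,0],0],[0,[-0.0268,-0.0259,0],0]]' 5
python3 -m pendant '[[0,[-0.0268,-0.0259,0],0],[0,[-0.0268,-0.0259,0],0],[0,[-0.0268,-0.0259,0],0],[0,[-0.0235,-0.0305,0],0],[0,[-0.0235,-0.0305,0],0]]'
python3 -m pendant '[[0,[-0.0235,-0.0305,0],0],[0,[-0.0235,-0.0305,0],0],[0,[-0.0235,-0.0305,0],0],[0,[-0.0235,-0.0305,0],0],[0,[-0.0235,-0.0305,0],0]]'
python3 -m pendant '[[0,[-0.0235,-0.0305,0],0],[0,[-0.021,-0.029,0.004],0],[0,[-0.021,-0.029,0.004],0],[0,[-0.021,-0.029,0.004],0],[0,[-0.021,-0.029,0.004],0]]'
python3 -m pendant '[[0,[-0.021,-0.029,0.004],0],[0,[-0.021,-0.029,0.004],0],[0,[-0.021,-0.029,0.004],0],[0,[0,0,0],0],[0,[0,0,0],0]]'
cat >> h.py <<'E'
def wray(px,c):
    K=np.array(c["camera_matrix"]);V=np.array(c["view"]);R=V[:3,:3]
    u=np.array([px[0]-K[0,2],px[1]-K[1,2]]);r=np.hypot(*u);t=r/K[0,0]
    d=np.array([*(u/max(r,1e-9)*np.sin(t)),np.cos(t)]);return -R.T@V[:3,3],R.T@d
def wonz(px,z,c):
    o,d=wray(px,c);return o+d*(z-o[2])/d[2]
def wproj(P,c):
    K=np.array(c["camera_matrix"]);V=np.array(c["view"]);q=V[:3,:3]@P+V[:3,3]
    t=np.arctan2(np.hypot(q[0],q[1]),q[2]);u=q[:2]/max(np.hypot(q[0],q[1]),1e-9)*t*K[0,0];return u+K[:2,2]
E
python3 - <<'E'
from h import *
import json
s=status.read_state();print({k:np.round(s[k],3).tolist() for k in("time","qpos","ee_pos","tool_rot","ft_force","grip_width")})
c=imaging.calibration("wrist");p,d=imaging.snapshot("wrist");cv2.imwrite("pics/w1.png",p);np.save("w1.npy",d)
json.dump({k:np.array(v).tolist() for k,v in c.items()},open("w1.json","w"))
for n,z in [("groove_left",.034),("groove_1",.034),("groove_2",.034),("groove_3",.034),("groove_4",.034),("groove_5",.034),("groove_right",.034),("knob_center",.094),("stylus_tip",.034)]:
    for r in finder.recognise("wrist",n)[:2]:
        print(n,np.round(r["location"],1),round(r["confidence"],2),wonz(r["location"],z,c).round(4))
E
```

```text
time: 1.42
ee_pos: [0.2402, 0.4524, 0.2287]
tool_rot: [180.0, 0.0, 167.3]
ft_force: [0.0, -0.1, 0.6]
grip_width: 0.709
finger_force: 0.0
time: 1.83
ee_pos: [0.334, 0.289, 0.2288]
tool_rot: [180.0, 0.0, 167.3]
ft_force: [0.9, 0.2, 0.5]
grip_width: 0.505
finger_force: 0.0
time: 2.25
ee_pos: [0.415, 0.1141, 0.2289]
tool_rot: [180.0, 0.0, 167.3]
ft_force: [0.9, 1.0, 0.0]
grip_width: 0.5
finger_force: 0.0
time: 2.67
ee_pos: [0.4876, -0.0525, 0.2126]
tool_rot: [180.0, 0.0, 167.3]
ft_force: [0.5, 0.8, 0.5]
grip_width: 0.5
finger_force: 0.0
time: 3.08
ee_pos: [0.5296, -0.1507, 0.2]
tool_rot: [180.0, -0.0, 167.1]
ft_force: [0.2, -1.1, 0.4]
grip_width: 0.5
finger_force: 0.0
{'time': 3.083, 'qpos': [-22.764, 23.976, 101.761, 0.01, 54.311, -99.919], 'ee_pos': [0.53, -0.151, 0.2], 'tool_rot': [179.984, -0.046, 167.15], 'ft_force': [0.181, -1.055, 0.364], 'grip_width': 0.5}
groove_left [242.2 197.1] 0.57 [ 0.5213 -0.1864  0.034 ]
groove_1 [238.3 200.7] 0.96 [ 0.5241 -0.1912  0.034 ]
groove_2 [238.3 200.7] 0.96 [ 0.5241 -0.1912  0.034 ]
groove_3 [238.3 200.7] 0.96 [ 0.5241 -0.1912  0.034 ]
groove_4 [238.3 200.7] 0.96 [ 0.5241 -0.1912  0.034 ]
groove_5 [238.3 200.7] 0.96 [ 0.5241 -0.1912  0.034 ]
knob_center [274.4 178.4] 0.83 [ 0.4992 -0.147   0.094 ]
stylus_tip [275.2 177.5] 0.86 [ 0.5092 -0.1491  0.034 ]
```

View pics/w1.png

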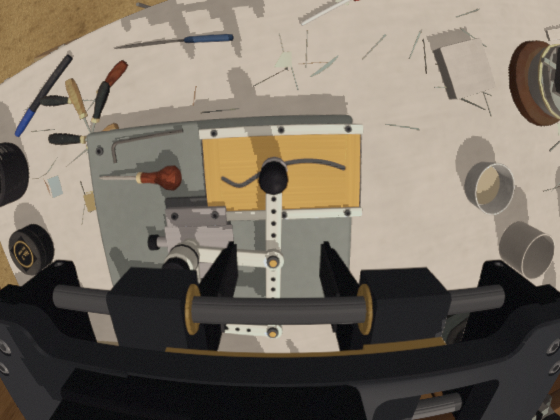

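The wrist view shows the full template: the groove's left end (robot's left, image right) is near (345,167), its right end near (222,182), and the knob covers its middle at (274,178). I'll segment the groove.

```bash
cat > g.py <<'E'
from h import *
import json
c=json.load(open("w1.json"));p=cv2.imread("pics/w1.png")
hsv=cv2.cvtColor(p,cv2.COLOR_BGR2HSV);g=p.max(2).astype(float)
roi=np.zeros(g.shape,bool);roi[155:194,214:356]=True
m=roi&(g<110);m[:,261:289]=False
v,u=np.nonzero(m)
W=np.array([wonz((a,b),.034,c) for a,b in zip(u,v)])
for x in range(214,356,4):
    k=(u//4==x//4)
    if k.any(): print(x//4*4+1.5,v[k].min(),v[k].mean().round(1),v[k].max(),W[k].mean(0).round(4)[:2],k.sum())
k=W[:,1].argmax();j=W[:,1].argmin();print(W[k],W[j],np.hypot(*(W[k]-W[j])[:2]))
np.save("groove.npy",W)
cv2.imwrite("pics/crop1.png",cv2.resize(p[115:225,195:370],None,fx=4.5,fy=4.5,interpolation=cv2.INTER_CUBIC))
E
python3 g.py
```

```text
221.5 177 178.3 180 [ 0.4978 -0.201 ] 7
225.5 178 179.8 182 [ 0.5    -0.1984] 14
229.5 180 182.1 184 [ 0.5032 -0.1952] 15
233.5 182 184.1 186 [ 0.5063 -0.1916] 15
237.5 184 185.2 187 [ 0.5082 -0.1878] 13
241.5 183 184.6 186 [ 0.5086 -0.1838] 13
245.5 180 182.8 185 [ 0.5078 -0.1793] 17
249.5 178 180.4 183 [ 0.5062 -0.1749] 17
253.5 175 177.6 180 [ 0.5044 -0.1703] 17
257.5 172 177.2 185 [ 0.505  -0.1658] 36
261.5 171 179.0 187 [ 0.5073 -0.1643] 17
289.5 161 162.2 164 [ 0.4973 -0.1314] 10
293.5 160 161.5 163 [ 0.4974 -0.1278] 16
297.5 159 160.7 162 [ 0.4975 -0.1236] 14
301.5 159 160.5 162 [ 0.4981 -0.1198] 16
305.5 159 160.5 162 [ 0.499 -0.116] 16
309.5 159 160.5 162 [ 0.4998 -0.1121] 16
313.5 159 160.5 162 [ 0.5007 -0.1081] 16
317.5 159 160.7 162 [ 0.5017 -0.1044] 14
321.5 160 161.5 163 [ 0.5033 -0.1005] 16
325.5 160 162.1 164 [ 0.5048 -0.0966] 15
329.5 161 163.0 165 [ 0.5065 -0.0929] 16
333.5 162 164.2 166 [ 0.5086 -0.0891] 16
337.5 164 165.7 168 [ 0.5109 -0.0853] 15
341.5 165 167.0 169 [ 0.513  -0.0816] 16
345.5 167 168.0 169 [ 0.5146 -0.0793] 3
[ 0.5135533  -0.07911689  0.034     ] [ 0.49840711 -0.20178363  0.034     ] 0.12359828683094416
```

View pics/crop1.png

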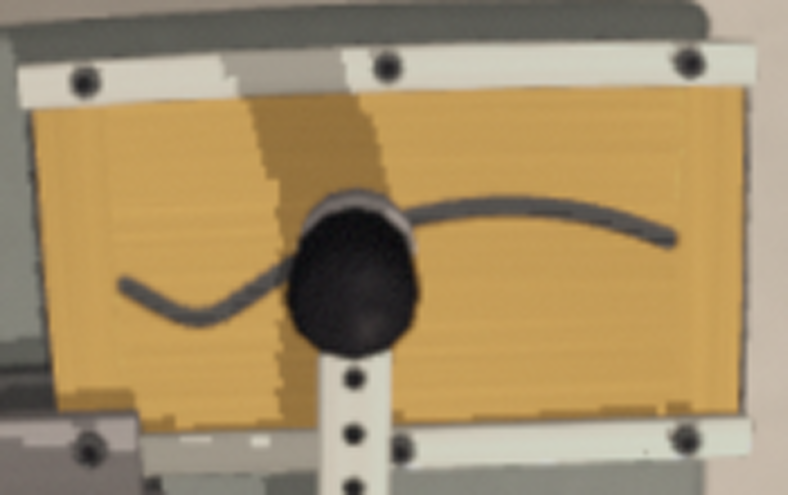

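The crop confirms the groove: left end at about (0.5135,-0.080) and right end at about (0.4985,-0.202), with the knob at about (0.4995,-0.148). The half-open fingers will straddle the knob with about 12 mm of clearance on each side.

```bash
python3 -m pendant '[[0,[0.0152,-0.0019,0],0],[0,[0.0152,-0.0019,0],0],[0,[0,0,0.02],0],[0,[0,0,0.02],0],[0,[0,0,0],0]]'
python3 -m pendant '[[0,[0,0,0.015],0],[0,[0,0,0.015],0],[0,[0,0,0.015],0],[0,[0,0,0.015],0],[0,[0,0,0.002],0]]'
python3 - <<'E'
from h import *
c=imaging.calibration("wrist");p,d=imaging.snapshot("wrist");cv2.imwrite("pics/w2.png",p)
print(status.read_state()["ee_pos"])
for r in finder.recognise("wrist","knob_center")[:1]: print(r["location"],r["confidence"],wonz(r["location"],.1,c))
E
```

```text
time: 4.0
ee_pos: [0.4977, -0.1457, 0.1582]
tool_rot: [180.0, -0.2, 167.3]
ft_force: [-0.7, -1.2, -0.2]
grip_width: 0.5
finger_force: 0.0
time: 4.42
ee_pos: [0.4986, -0.146, 0.0974]
tool_rot: [180.0, -0.1, 167.3]
ft_force: [0.6, -0.2, -0.8]
grip_width: 0.503
finger_force: 0.0
[ 0.49883184 -0.14615202  0.09809286]
[275.5, 266.5] 0.85 [ 0.49368434 -0.1464491   0.1       ]
```

View pics/w2.png

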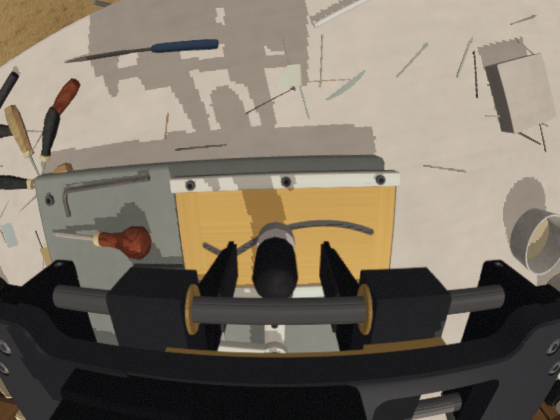

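The knob sits between the fingertips, with the tips at (236,245) and (322,245) and the knob at (275,266). Pushing left now.

```bash
python3 -m pendant '[[0,[0,0.005,0],0],[0,[0,0.005,0],0],[0,[0.001,0.003,0],0],[0,[0.001,0.003,0],0],[0,[0.001,0.003,0],0]]' 10
python3 -m pendant '[[0,[0.001,0.003,0],0],[0,[0.001,0.003,0],0],[0,[0.001,0.003,0],0],[0,[0.0006,0.0035,0],0],[0,[0.0006,0.0035,0],0]]'
python3 -m pendant '[[0,[0,0.004,0],0],[0,[0,0.004,0],0],[0,[0,0.004,0],0],[0,[0,0.004,0],0],[0,[-0.0004,0.004,0],0]]'
python3 - <<'E'
from h import *
c=imaging.calibration("wrist");p,d=imaging.snapshot("wrist");cv2.imwrite("pics/w3.png",p)
print(status.read_state()["ee_pos"])
for r in finder.recognise("wrist","knob_center")[:1]: print(r["location"],r["confidence"],wonz(r["location"],.1,c))
E
```

```text
time: 4.93
ee_pos: [0.5005, -0.1268, 0.0991]
tool_rot: [-180.0, 0.1, 167.3]
ft_force: [0.6, -1.2, 0.3]
grip_width: 0.503
finger_force: 0.5
time: 5.35
ee_pos: [0.4997, -0.1103, 0.0986]
tool_rot: [180.0, 0.0, 167.3]
ft_force: [0.0, -1.2, -0.2]
grip_width: 0.499
finger_force: 0.5
time: 5.77
ee_pos: [0.5046, -0.0908, 0.0986]
tool_rot: [180.0, -0.0, 167.3]
ft_force: [-0.7, -1.4, -0.3]
grip_width: 0.502
finger_force: 0.6
[ 0.50471104 -0.09027822  0.09860139]
[253.6, 268.5] 0.89 [ 0.49885815 -0.10273687  0.1       ]
```

```bash
python3 -m pendant '[[0,[-0.0006,0.004,0],0],[0,[-0.0008,0.004,0],0],[0,[-0.001,0.004,0],0],[0,[-0.0012,0.004,0],0],[0,[-0.0013,0.0035,0],0]]'
python3 -m pendant '[[0,[-0.0006,0.0015,0],0],[0,[-0.0003,0.001,0],0],[0,[-0.0003,0.0007,0],0],[0,[0,0,0],0],[0,[0,0,0],0]]'
python3 - <<'E'
from h import *
c=imaging.calibration("wrist");p,d=imaging.snapshot("wrist");cv2.imwrite("pics/w4.png",p)
print(status.read_state()["ee_pos"])
for r in finder.recognise("wrist","knob_center")[:1]: print(r["location"],r["confidence"],wonz(r["location"],.1,c))
E
```

```text
time: 6.28
ee_pos: [0.5136, -0.0728, 0.0986]
tool_rot: [180.0, -0.0, 167.3]
ft_force: [-1.1, -1.1, 0.3]
grip_width: 0.499
finger_force: 0.5
time: 6.7
ee_pos: [0.5155, -0.0704, 0.0986]
tool_rot: [180.0, 0.0, 167.3]
ft_force: [-0.4, 0.2, 0.3]
grip_width: 0.5
finger_force: 0.0
[ 0.51547736 -0.07046702  0.09862337]
```

View pics/w4.png

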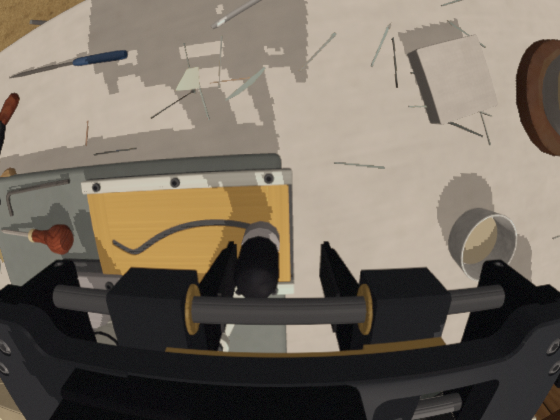

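The knob is at the far left of the groove (258,268), but I felt no stop, so it's still a little short. I'll creep on until the stop is felt.

```bash
for i in 1; do python3 -m pendant '[[0,[-0.0004,0.0008,0],0],[0,[-0.0004,0.0008,0],0],[0,[0,0,0],0],[0,[0,0,0],0],[0,[0,0,0],0]]'
done
python3 - <<'E'
from h import *
s=status.read_state();print(s["ft_force"],s["finger_force"],s["grip_width"])
E
python3 -m pendant '[[0,[-0.0003,0.0006,0],0],[0,[-0.0003,0.0006,0],0],[0,[0,0,0],0],[0,[0,0,0],0],[0,[0,0,0],0]]'
```

```text
time: 7.22
ee_pos: [0.5166, -0.069, 0.0986]
tool_rot: [180.0, 0.0, 167.3]
ft_force: [0.3, -0.4, -0.1]
grip_width: 0.499
finger_force: 0.1
[ 0.27855574 -0.44559464 -0.14548959] 0.05833572708070278 0.49893345898691804
time: 7.63
ee_pos: [0.5173, -0.068, 0.0986]
tool_rot: [180.0, -0.0, 167.3]
ft_force: [-1.1, -1.6, 0.3]
grip_width: 0.502
finger_force: 0.7
```

```bash
python3 -m pendant '[[0,[-0.0003,0.0006,0],0],[0,[-0.0003,0.0006,0],0],[0,[0,0,0],0],[0,[0,0,0],0],[0,[0,0,0],0]]'
python3 -m pendant '[[0,[-0.0003,0.0006,0],0],[0,[-0.0003,0.0006,0],0],[0,[0,0,0],0],[0,[0,0,0],0],[0,[0,0,0],0]]'
python3 - <<'E'
from h import *
c=imaging.calibration("wrist");p,d=imaging.snapshot("wrist")
for r in finder.recognise("wrist","knob_center")[:1]: print(r["location"],r["confidence"],wonz(r["location"],.1,c))
E
```

```text
time: 8.05
ee_pos: [0.518, -0.0671, 0.0986]
tool_rot: [-180.0, -0.0, 167.3]
ft_force: [-3.7, -3.2, 2.3]
grip_width: 0.503
finger_force: 2.3
time: 8.47
ee_pos: [0.5186, -0.0663, 0.0986]
tool_rot: [-180.0, -0.1, 167.3]
ft_force: [-5.3, -6.8, 2.3]
grip_width: 0.504
finger_force: 3.7
[251.1, 266.2] 0.67 [ 0.51135811 -0.07920687  0.1       ]
```

The left stop is confirmed by about 8 N at the fingertip. Now I'll cross over to the other finger and push right along the groove.

```bash
python3 -m pendant '[[0,[0.0002,-0.004,0],0],[0,[0.0002,-0.005,0],0],[0,[0.0002,-0.005,0],0],[0,[0.0002,-0.005,0],0],[0,[0,-0.003,0],0]]'
python3 -m pendant '[[0,[0.0003,-0.003,0],0],[0,[0.001,-0.0035,0],0],[0,[0.0011,-0.0035,0],0],[0,[0.0012,-0.004,0],0],[0,[0.0009,-0.004,0],0]]'
python3 -m pendant '[[0,[0.0007,-0.004,0],0],[0,[0.0006,-0.004,0],0],[0,[0.0004,-0.004,0],0],[0,[0.0004,-0.004,0],0],[0,[0,-0.004,0],0]]'
python3 - <<'E'
from h import *
c=imaging.calibration("wrist");p,d=imaging.snapshot("wrist")
for r in finder.recognise("wrist","knob_center")[:1]: print(r["location"],r["confidence"],wonz(r["location"],.1,c))
s=status.read_state();print(s["ee_pos"],s["ft_force"],s["finger_force"])
E
```

```text
time: 8.98
ee_pos: [0.5134, -0.0878, 0.0986]
tool_rot: [180.0, 0.0, 167.3]
ft_force: [-0.2, -0.1, -0.3]
grip_width: 0.499
finger_force: 0.0
time: 9.4
ee_pos: [0.5049, -0.104, 0.0986]
tool_rot: [180.0, -0.0, 167.3]
ft_force: [-0.1, 0.8, 0.7]
grip_width: 0.502
finger_force: 0.6
time: 9.82
ee_pos: [0.4985, -0.1232, 0.0986]
tool_rot: [180.0, -0.0, 167.3]
ft_force: [-0.7, 1.6, -0.2]
grip_width: 0.497
finger_force: 0.6
[296.5, 267.7] 0.63 [ 0.49718616 -0.1131503   0.1       ]
[ 0.49872053 -0.12347269  0.09861267] [0.08070101 0.24085378 0.51718983] 0.0
```

```bash
python3 -m pendant '[[0,[0,-0.004,0],0],[0,[0,-0.004,0],0],[0,[-0.0002,-0.004,0],0],[0,[-0.0006,-0.004,0],0],[0,[-0.0007,-0.004,0],0]]'
python3 -m pendant '[[0,[-0.0014,-0.004,0],0],[0,[-0.0014,-0.004,0],0],[0,[-0.0014,-0.004,0],0],[0,[-0.0014,-0.004,0],0],[0,[-0.002,-0.004,0],0]]'
python3 -m pendant '[[0,[-0.0021,-0.004,0],0],[0,[-0.0021,-0.004,0],0],[0,[-0.0021,-0.004,0],0],[0,[-0.0021,-0.004,0],0],[0,[-0.0021,-0.004,0],0]]'
python3 - <<'E'
from h import *
c=imaging.calibration("wrist");p,d=imaging.snapshot("wrist");cv2.imwrite("pics/w5.png",p)
for r in finder.recognise("wrist","knob_center")[:1]: print(r["location"],r["confidence"],wonz(r["location"],.1,c))
s=status.read_state();print(s["ee_pos"],s["ft_force"],s["finger_force"])
E
```

```text
time: 10.33
ee_pos: [0.4958, -0.1431, 0.0986]
tool_rot: [180.0, 0.0, 167.3]
ft_force: [0.5, 0.8, 0.5]
grip_width: 0.501
finger_force: 0.6
time: 10.75
ee_pos: [0.4987, -0.1642, 0.0985]
tool_rot: [180.0, -0.0, 167.3]
ft_force: [-0.3, 0.6, -0.0]
grip_width: 0.5
finger_force: 0.6
time: 11.17
ee_pos: [0.5049, -0.186, 0.0986]
tool_rot: [180.0, 0.0, 167.3]
ft_force: [1.5, 2.7, -0.2]
grip_width: 0.499
finger_force: 1.6
[301.3, 264.4] 0.72 [ 0.50232802 -0.17318088  0.1       ]
[ 0.50501998 -0.18638871  0.09864247] [-0.77023221  0.60419737 -0.29103181] 0.026880718942265958
```

View pics/w5.png

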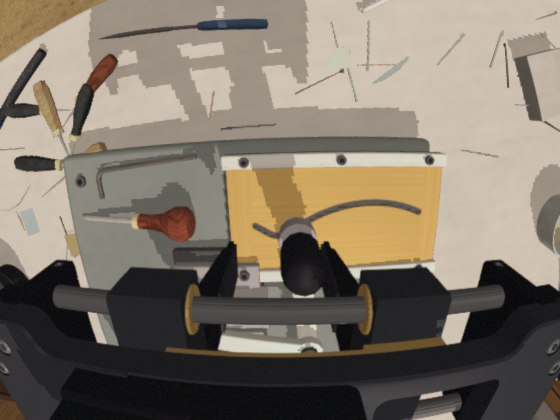

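The knob at (301,264) is past the middle and on track, with the groove's last bend ahead at around (255,228). I'll follow that bend.

```bash
python3 -m pendant '[[0,[-0.002,-0.003,0],0],[0,[-0.0019,-0.0042,0],0],[0,[-0.0006,-0.004,0],0],[0,[0.001,-0.004,0],0],[0,[0.0011,-0.002,0],0]]'
python3 -m pendant '[[0,[0.0011,-0.0022,0],0],[0,[0.0012,-0.002,0],0],[0,[0.0012,-0.0018,0],0],[0,[0,0,0],0],[0,[0,0,0],0]]'
python3 - <<'E'
from h import *
c=imaging.calibration("wrist");p,d=imaging.snapshot("wrist");cv2.imwrite("pics/w6.png",p)
for r in finder.recognise("wrist","knob_center")[:1]: print(r["location"],r["confidence"],wonz(r["location"],.1,c))
s=status.read_state();print(s["ee_pos"],s["ft_force"],s["finger_force"])
E
```

```text
time: 11.68
ee_pos: [0.5038, -0.2036, 0.0988]
tool_rot: [-180.0, 0.1, 167.3]
ft_force: [2.4, 1.2, 0.2]
grip_width: 0.494
finger_force: 1.1
time: 12.1
ee_pos: [0.4982, -0.2082, 0.0986]
tool_rot: [-180.0, -0.0, 167.3]
ft_force: [-0.4, 0.6, 0.1]
grip_width: 0.5
finger_force: 0.0
[298.5, 270.3] 0.78 [ 0.49864477 -0.19748699  0.1       ]
[ 0.49829498 -0.20806904  0.09855557] [-1.02900691  0.70090501  0.42221939] 0.0
```

```bash
python3 -m pendant '[[0,[0.0006,-0.0009,0],0],[0,[0.0006,-0.0009,0],0],[0,[0.0005,-0.0009,0],0],[0,[0,0,0],0],[0,[0,0,0],0]]'
python3 -m pendant '[[0,[0.0004,-0.0006,0],0],[0,[0.0004,-0.0006,0],0],[0,[0,0,0],0],[0,[0,0,0],0],[0,[0,0,0],0]]'
python3 - <<'E'
from h import *
c=imaging.calibration("wrist");p,d=imaging.snapshot("wrist");cv2.imwrite("pics/w7.png",p)
for r in finder.recognise("wrist","knob_center")[:1]: print(r["location"],r["confidence"],wonz(r["location"],.1,c))
s=status.read_state();print(s["ee_pos"],s["ft_force"],s["finger_force"])
E
```

```text
time: 12.62
ee_pos: [0.4961, -0.2103, 0.0986]
tool_rot: [180.0, -0.0, 167.3]
ft_force: [-0.3, 0.8, -0.0]
grip_width: 0.497
finger_force: 0.1
time: 13.03
ee_pos: [0.4951, -0.2113, 0.0986]
tool_rot: [180.0, -0.0, 167.3]
ft_force: [-0.0, 0.2, -0.4]
grip_width: 0.503
finger_force: 0.1
[296.2, 269.6] 0.59 [ 0.4949072  -0.20166177  0.1       ]
[ 0.49511165 -0.21125623  0.09858642] [ 0.82720288 -0.46276342 -0.32979057] 0.07303816001687835
```

```bash
python3 -m pendant '[[0,[0.0003,-0.0006,0],0],[0,[0.0003,-0.0006,0],0],[0,[0,0,0],0],[0,[0,0,0],0],[0,[0,0,0],0]]'
python3 -m pendant '[[0,[0.0003,-0.0006,0],0],[0,[0.0003,-0.0006,0],0],[0,[0,0,0],0],[0,[0,0,0],0],[0,[0,0,0],0]]'
```

```text
time: 13.55
ee_pos: [0.4942, -0.2123, 0.0986]
tool_rot: [180.0, -0.0, 167.3]
ft_force: [-0.4, 0.2, -0.4]
grip_width: 0.503
finger_force: 0.2
time: 13.97
ee_pos: [0.4935, -0.2133, 0.0986]
tool_rot: [180.0, 0.0, 167.3]
ft_force: [0.8, 2.9, 0.9]
grip_width: 0.505
finger_force: 1.1
```

```bash
python3 -m pendant '[[0,[0.0003,-0.0006,0],0],[0,[0.0003,-0.0006,0],0],[0,[0,0,0],0],[0,[0,0,0],0],[0,[0,0,0],0]]'
python3 -m pendant '[[0,[0.0002,-0.0005,0],0],[0,[0.0002,-0.0005,0],0],[0,[0,0,0],0],[0,[0,0,0],0],[0,[0,0,0],0]]'
```

```text
time: 14.38
ee_pos: [0.4929, -0.2142, 0.0987]
tool_rot: [180.0, 0.0, 167.3]
ft_force: [3.2, 4.6, 2.0]
grip_width: 0.499
finger_force: 2.7
time: 14.8
ee_pos: [0.4924, -0.2149, 0.0988]
tool_rot: [180.0, 0.1, 167.3]
ft_force: [4.7, 7.4, 2.9]
grip_width: 0.502
finger_force: 3.9
```

The right stop is felt, again at about 8 N. I'll back off to centre, lift straight up and check.

```bash
python3 -m pendant '[[0,[-0.0004,0.003,0],0],[0,[-0.0004,0.004,0],0],[0,[0,0.004,0],0],[0,[0,0.0025,0],0],[0,[0,0,0],0]]'
python3 -m pendant '[[0,[0,0,-0.008],0],[0,[0,0,-0.015],0],[0,[0,0,-0.02],0],[0,[0,0,-0.02],0],[0,[0,0,-0.02],0]]'
python3 -m pendant '[[0,[-0.008,0,-0.015],0],[0,[-0.01,0,0],0],[0,[-0.01,0,0],0],[0,[0,0,0],0],[0,[0,0,0],0]]'
python3 - <<'E'
from h import *
c=imaging.calibration("wrist");p,d=imaging.snapshot("wrist");cv2.imwrite("pics/w8.png",p)
for n in("knob_center","stylus_tip"):
  for r in finder.recognise("wrist",n)[:1]: print(n,r["location"],r["confidence"],wonz(r["location"],.1,c))
s=status.read_state();print(s["ee_pos"],s["ft_force"],s["finger_force"])
E
```

```text
time: 15.22
ee_pos: [0.4957, -0.2018, 0.0985]
tool_rot: [180.0, -0.0, 167.3]
ft_force: [-0.2, 0.3, 0.1]
grip_width: 0.497
finger_force: 0.0
time: 15.63
ee_pos: [0.4955, -0.2024, 0.1831]
tool_rot: [-180.0, -0.0, 167.3]
ft_force: [-0.5, 1.1, 0.6]
grip_width: 0.499
finger_force: 0.0
time: 16.05
ee_pos: [0.5229, -0.2083, 0.1953]
tool_rot: [180.0, -0.1, 167.3]
ft_force: [-0.6, -0.3, 0.1]
grip_width: 0.498
finger_force: 0.0
knob_center [277.0, 186.1] 0.89 [ 0.49693094 -0.20340285  0.1       ]
stylus_tip [282.3, 183.1] 0.6 [ 0.49549794 -0.19883199  0.1       ]
[ 0.52252335 -0.20823011  0.1956839 ] [-0.12585005  0.4065491   0.76032264] 0.0
```

View pics/w8.png

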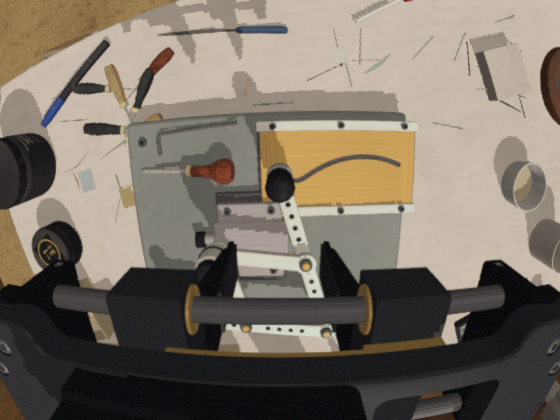

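The knob at (279,183) sits at the right-hand end of the groove, and the bars have followed it. The tools haven't moved, and the gripper is clear. Handing in.

```bash
python3 -c "
from rig import workorder
print(workorder.sign_off())"
```

```text
the job is handed in; nothing more can be done
None
```

The job is handed in: the stylus was pushed to the left stop, then followed the groove to the right stop and was left there, with the gripper clear and the loose items looking undisturbed; the sign-off returned no verdict.

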